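# Snap the amplifier board onto its standoffs

## Task

Press the green amplifier board, the one with the black finned heat sink, down from above until all four of its standoffs have clicked through and it lies flat and fully home in its aluminium tray, then take the hand away. Leave the blue board with the copper ring perched on top of its standoffs as it is: it still has to be wired.

Things in the scene. Friction and masses are not known exactly. Their poses are not given: they have to be found in the camera images.
- amp_board: Loose green board, 150 x 100 x 4 mm, 0.25 kg, black finned heat sink in the middle (30 mm high). Origin: centre of its underside; x along its length, z up. 12 mm holes at x +-62, y +-37 mm sit on the standoffs. Starts level, underside 28 mm above the bench; home: underside 18, top 22 mm. White 28 x 36 mm patches at x +-57, y 0 are for pressing: each takes 5 to 10 N and clicks that end only.
- amp_tray: Open aluminium tray fixed on the bench under the green board, 210 x 150 mm, walls 30 mm high. Origin: centre of its underside; x along its length, z up. Four white nylon snap standoffs at x +-62, y +-37 mm: shoulders 18 mm and tips 36 mm above the bench, with sprung barbs that give way as the board is pressed past and spring out over it.
- psu_board: Loose blue board of the same size and holes, with a copper ring (58 mm across, 28 mm high) and a yellow block, perched likewise on the standoffs of a second, like tray. To be left as it is. Origin: centre of its underside; x along its length, z up.

How it is judged:
By the outcome, as a careful person would: the job done as asked, in the order asked, and still so for the second after the job is handed in, with the robot touching nothing.
It also fails if it takes over 32 s, if anything falls off the work surface, if the arm or the gripper's body presses on something with over 40 N, if the wrist force passes 120 N, or if a joint passes its speed limit or range.

## Robot

A 6-joint arm with a two-finger parallel gripper is mounted at the origin on the work surface. World frame = base frame: x ahead of the robot, y to its left, z up, the work surface at z = 0. Lengths are in m, angles in degrees, forces in N, time in s.
With the tool pointing down it reaches from about 0.325 to 0.775 m from the base axis. Payload 5.5 kg.
Tool frame: the origin (TCP) lies at the centre of the arm's flange, where the gripper is bolted on; the fingertips stand 182 mm ahead of it and the grasp point (between the pads) lies 163 mm ahead of it; z points along the fingers, y is the direction in which the jaws open and shut (so a half turn about z gives the same grasp; the last joint's range is limited). The gripper opens to 88 mm and grips with 3 to 60 N. Pads are 20 mm wide; open, the fingers measure 115 mm over their backs; the gripper's body (75 mm by 178 mm) begins 61 mm behind the grasp point.
Start: joints at [67.569, 5.22, 70.514, -0, 104.267, -3.249], TCP at [0.197, 0.567, 0.405] pointing down, gripper open.
Joint ranges: [-164.24, 164.24], [-49.07, 125.15], [9.68, 141.18], [-86.29, 266.29], [3.28, 154.24], [-151.56, 151.56]. Speed limits (degrees/s): [147.25, 147.25, 172.46, 180, 180, 180].

## Interface

Orientations are given as [roll, pitch, yaw] about the fixed x, y, z axes, in that order (R = Rz(yaw) Ry(pitch) Rx(roll)).
In Python, from station import r gives the robot as it stands. The module is installed in compiled form; this text tells all that it offers. Calls block until the motion is done:
- r.reach(position, orientation): joint-space move of the TCP to a pose.
- r.servo_line(position, rotation=None, speed=0.15): straight line of the TCP; rotation=None keeps the orientation; speed is the mean speed in m/s.
- r.move_joints(angles): joint-space move.
- r.let_go() and r.grab(squeeze=None): open the fingers fully, or close them until they stop; squeeze is the grip in N (None keeps the last).
- r.wait(seconds).
- r.inverse_kinematics(position, orientation): joint angles nearest the present ones, or None.
- r.sense(): the state.
- r.snapshot(name): name is "side" or "top" or "wrist"; returns a dict with "frame" (400x640x3 uint8, red, green, blue), "fx", "fy", "cx", "cy" (pixels), "R" (3x3) and "t" (3): a world point X has camera coordinates R X + t. Camera axes: x right, y down, z forward; pixel columns grow to the right and rows downward; lengths in m; the calibration is good to about 2 mm. A picture is of the moment at which its call begins. There is no depth.
A pose or a line that the arm cannot do raises r.IKError and nothing moves.
- r.hand_in(): hands the job in, once; it reports no verdict.
The state is a dict: "clock": time; "joints": joint angles; "joint_vel": joint speeds; "joint_torque": joint torques, N m; "tcp_pos": TCP position; "orientation": TCP orientation; "contact_force": force on the tool from outside, world axes, zero at the start; "torque": the same for the moment, N m; "opening": finger opening in m.
Only numpy, scipy, OpenCV 4.12 (cv2) and the standard library are available. Lean on these libraries where they do the work, as an engineer would, in place of code of your own. Each camera call takes 0.05 s, during which the arm holds its last target. There are 200 camera calls.

## Working session

There is one attempt and no reset: what is moved stays moved. The work goes in short steps, each a Python script; the robot and the scene stay as the last script left them, time stands still between calls to the robot, and variables do not carry over. Pictures are saved under pics/ and viewed, about 8 in all and at most 12, crops included, and the job is handed in when it is done.

```bash
mkdir -p pics; python3 - <<'E'
from station import r
import cv2,numpy as np,pickle
d={}
for n in("top","side"):
    s=r.snapshot(n);d[n]=s;cv2.imwrite(f"pics/{n}0.png",s["frame"][:,:,::-1])
    print(n,s["fx"],s["cx"],s["cy"],np.round(-s["R"].T@s["t"],3))
pickle.dump(d,open("s0.pkl","wb"))
s=r.sense();print(s["clock"],s["contact_force"])
E
```

```text
top 401.7607820601961 317.77100526391285 192.8067826265684 [0.444 0.014 0.768]
side 451.7607373785177 319.5544042648638 205.88546257662202 [ 0.186 -0.444  0.482]
0.1 [-0.41357279  1.17654033 -0.07454406]
```

View pics/top0.png

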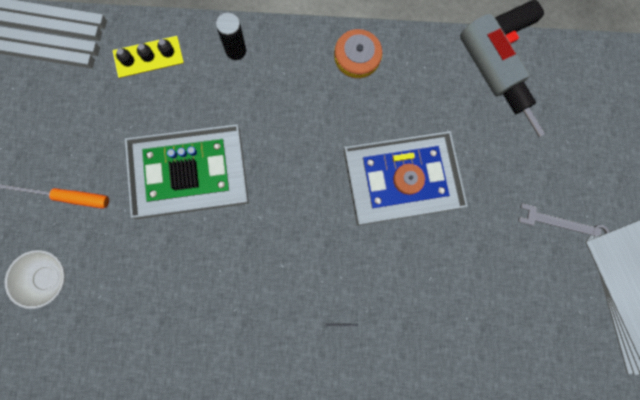

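View pics/side0.png

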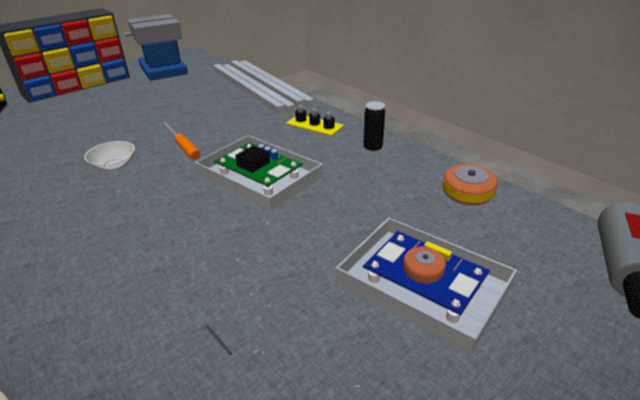

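The top view shows the green board at about (186,170), with white patches at (153,174) and (216,165). In the side view it is at about (255,160). The blue board is at (405,178) in the top view.

```bash
cat > h.py <<'E'
import cv2,numpy as np
def ray(s,u,v):
    d=s["R"].T@np.array([(u-s["cx"])/s["fx"],(v-s["cy"])/s["fy"],1]);return -s["R"].T@s["t"],d/np.linalg.norm(d)
def plane(s,u,v,z):
    o,d=ray(s,u,v);return o+d*(z-o[2])/d[2]
def tri(a,b):
    A=np.zeros((3,3));B=np.zeros(3)
    for o,d in(a,b):
        P=np.eye(3)-np.outer(d,d);A+=P;B+=P@o
    X=np.linalg.solve(A,B)
    return X,[np.linalg.norm((np.eye(3)-np.outer(d,d))@(X-o)) for o,d in(a,b)]
def patches(s,amin=60):
    """light blobs lying within the filled hull of the largest green blob"""
    h=cv2.cvtColor(s["frame"],cv2.COLOR_RGB2HSV)
    g=cv2.inRange(h,(45,100,40),(80,255,255))
    c=max(cv2.findContours(g,0,2)[0],key=cv2.contourArea)
    m=np.zeros_like(g);cv2.fillConvexPoly(m,cv2.convexHull(c),255)
    w=cv2.inRange(h,(0,0,150),(179,80,255))&m
    n,l,st,ce=cv2.connectedComponentsWithStats(w)
    return [(ce[i],st[i,4]) for i in range(1,n) if st[i,4]>=amin],cv2.minAreaRect(c)
E
python3 - <<'E'
import pickle;from h import *
d=pickle.load(open("s0.pkl","rb"));P={}
for n in d:
    p,b=patches(d[n]);print(n,[(np.round(c,1),a) for c,a in p],np.round(b[0],1),np.round(b[1],1),round(b[2],1));P[n]=sorted([c for c,a in sorted(p,key=lambda q:-q[1])[:2]],key=lambda c:c[0])
for i in range(2):
    print(tri(ray(d["top"],*P["top"][i]),ray(d["side"],*P["side"][i])),plane(d["top"],*P["top"][i],.032),plane(d["side"],*P["side"][i],.032))
E
```

```text
top [(array([215.9, 165.1]), np.int32(319)), (array([153.5, 173.3]), np.int32(331))] [184.4 169.7] [52.1 83.1] 82.7
side [(array([278.5, 170.4]), np.int32(151))] [257.5 169.5] [31. 87.] 90.0
(array([ 0.63811073,  0.28230833, -0.0260477 ]), [np.float64(0.04136057932993782), np.float64(0.041360579329937745)]) [0.59361239 0.28632595 0.032     ] [0.6138774  0.17459036 0.032     ]Traceback (most recent call last):
  File "<stdin>", line 6, in <module>
IndexError: list index out of range
```

```bash
python3 - <<'E'
import pickle;from h import *;from station import r
d=pickle.load(open("s0.pkl","rb"))
p={n:patches(d[n])[0] for n in d}
R,L=p["top"][0][0],p["top"][1][0]
print(tri(ray(d["top"],*R),ray(d["side"],*p["side"][0][0])))
R,L=[plane(d["top"],*q,.032) for q in(R,L)]
v=(R-L)[:2];yaw=np.degrees(np.arctan2(v[1],v[0]));print(R,L,np.linalg.norm(v),yaw)
C=(R+L)/2
r.grab(10)
for y in(yaw,yaw+180):
    o=[180,0,(y+180)%360-180];q=r.inverse_kinematics([C[0],C[1],.36],o);print(o,q)
    if q is not None and abs(q[5])<120: best=o
r.reach([C[0]-.06,C[1],.38],best)
s=r.snapshot("wrist");cv2.imwrite("pics/w1.png",s["frame"][:,:,::-1]);pickle.dump(s,open("w1.pkl","wb"))
print([(np.round(c),a) for c,a in patches(s)[0]],r.sense()["clock"],r.sense()["opening"],r.sense()["contact_force"])
E
```

```text
(array([0.61348465, 0.1739361 , 0.03246073]), [np.float64(4.882603504551964e-05), np.float64(4.8826035045626404e-05)])
[0.61363319 0.17401131 0.032     ] [0.59361239 0.28632595 0.032     ] 0.11408510403240413 -79.8928192708652
[180, 0, np.float64(-79.8928192708652)] None
[180, 0, np.float64(100.10718072913483)] [ 1.78555690e+01  1.21321558e+01  6.74320616e+01 -2.54444375e-14
  1.00435783e+02  7.74838826e+00]
[(array([378., 136.]), np.int32(1128)), (array([339., 131.]), np.int32(113)), (array([416., 131.]), np.int32(85)), (array([410., 180.]), np.int32(92)), (array([409., 198.]), np.int32(90)), (array([407., 216.]), np.int32(86)), (array([372., 245.]), np.int32(854)), (array([406., 248.]), np.int32(71))] 3.25 0.0005687698577800987 [-0.20594038  0.38071635 -0.46068585]
```

View pics/w1.png

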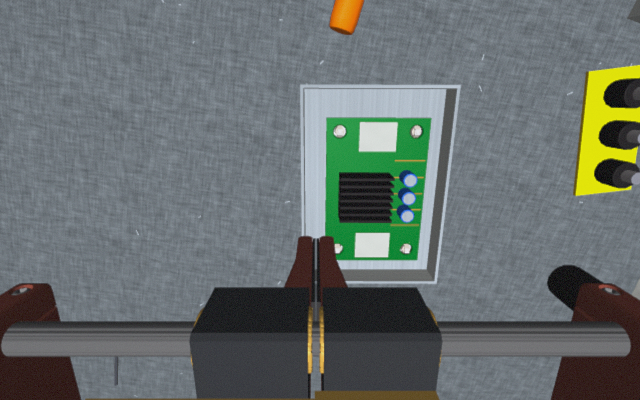

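The wrist view shows the board perched, with patches at (378,136) and (372,245). The top and side views agree on a patch height of 32.5 mm and a spacing of 114.1 mm. I'll check these against the wrist view, then press the first end.

```bash
cat > press.py <<'E'
from station import r
import numpy as np
def press(x,y,zmin=.0205,fmax=16):
    o=r.sense()["orientation"]
    r.servo_line([x,y,.040+.182],speed=.12)
    f0=r.sense()["contact_force"][2];z=.035;log=[]
    while z>zmin:
        r.servo_line([x,y,z+.182],speed=.03)
        s=r.sense();f=s["contact_force"][2]-f0
        log.append((round(1e3*(s["tcp_pos"][2]-.182),1),round(f,1)))
        if f>fmax: break
        z-=.001
    r.wait(.1);print("hold",r.sense()["contact_force"]-0)
    r.servo_line([x,y,.10+.182],speed=.15)
    print(log,"clock",r.sense()["clock"])
E
python3 - <<'E'
import pickle;from h import *;from station import r;from press import press
s=pickle.load(open("w1.pkl","rb"))
p=[c for c,a in patches(s)[0] if a>500]
w=[plane(s,*c,.032) for c in p];print(w)
q=np.array([.5936,.2863]);
o=r.sense()["orientation"]
r.reach([q[0],q[1],.10+.182],[180,0,100.107])
press(*q)
s=r.snapshot("side");cv2.imwrite("pics/side1.png",cv2.resize(s["frame"][110:230,170:350,::-1],None,fx=4,fy=4))
E
```

```text
[array([0.59501456, 0.28558146, 0.032     ]), array([0.61514353, 0.17285833, 0.032     ])]
hold [-1.8731979 -1.4465413 12.2835326]
[(np.float64(35.2), np.float64(-1.3)), (np.float64(34.0), np.float64(-2.4)), (np.float64(32.9), np.float64(-1.9)), (np.float64(32.3), np.float64(0.3)), (np.float64(31.9), np.float64(3.8)), (np.float64(31.4), np.float64(5.6)), (np.float64(31.0), np.float64(8.7)), (np.float64(30.5), np.float64(9.3)), (np.float64(29.9), np.float64(9.7)), (np.float64(29.4), np.float64(11.4)), (np.float64(26.1), np.float64(2.6)), (np.float64(23.8), np.float64(1.9)), (np.float64(23.7), np.float64(5.1)), (np.float64(23.5), np.float64(8.7)), (np.float64(23.5), np.float64(11.3))] clock 9.05
```

View pics/side1.png

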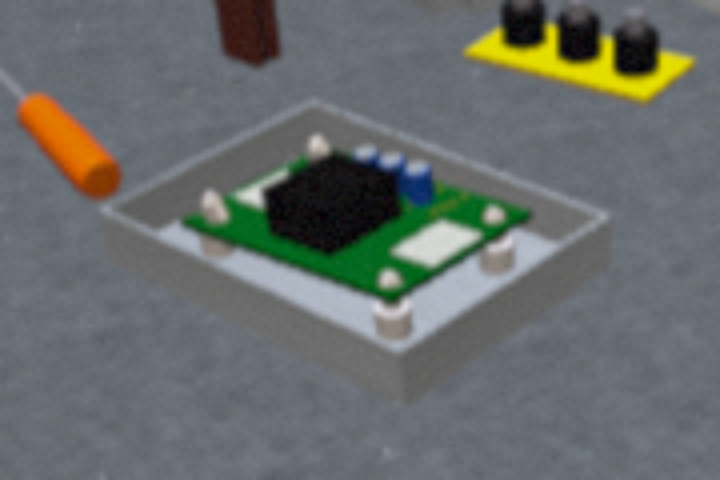

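The far end has clicked: its tips at (212,207) and (318,147) stand proud of the board, and the force dropped at 29 mm and then rose again against the shoulders. The near end is still perched, so I'll press that, then re-press the first end.

```bash
python3 - <<'E'
from station import r;from press import press;import cv2,pickle
from h import *
r.servo_line([.6138,.1738,.10+.182],speed=.15)
press(.6138,.1738,zmin=.0175)
r.servo_line([.5936,.2863,.10+.182],speed=.15)
press(.5936,.2863,zmin=.0175)
r.reach([.42,.40,.36],[180,0,100.107])
r.wait(.2)
d={n:r.snapshot(n) for n in("side","top")};pickle.dump(d,open("s2.pkl","wb"))
f=d["side"]["frame"];cv2.imwrite("pics/side2.png",np.hstack([cv2.resize(f[120:220,180:340,::-1],(400,250)),cv2.resize(f[210:350,330:530,::-1],(400,250))]))
cv2.imwrite("pics/top2.png",d["top"]["frame"][:,:,::-1])
pt=patches(d["top"])[0];ps=patches(d["side"])[0];print(pt,ps)
d0=pickle.load(open("s0.pkl","rb"));p0=patches(d0["side"])[0]
big=max(ps,key=lambda q:q[1])[0];t=max(pt,key=lambda q:q[0][0])[0]
print(tri(ray(d["top"],*t),ray(d["side"],*big)),r.sense()["clock"])
D=cv2.absdiff(d0["side"]["frame"],f)[210:350,330:530];print("blue diff",D.mean(),(D.max(2)>40).sum())
E
```

```text
hold [-4.97146364 -0.96676406 15.42941298]
[(np.float64(35.3), np.float64(-0.3)), (np.float64(34.1), np.float64(0.3)), (np.float64(33.0), np.float64(0.6)), (np.float64(32.4), np.float64(2.3)), (np.float64(31.8), np.float64(3.8)), (np.float64(31.3), np.float64(7.1)), (np.float64(31.0), np.float64(9.3)), (np.float64(30.5), np.float64(11.9)), (np.float64(29.9), np.float64(13.2)), (np.float64(29.3), np.float64(16.3))] clock 13.9667
hold [-8.69619586 -3.26073335 18.94441174]
[(np.float64(35.3), np.float64(0.2)), (np.float64(34.0), np.float64(-0.1)), (np.float64(32.9), np.float64(0.7)), (np.float64(31.9), np.float64(-0.1)), (np.float64(30.9), np.float64(-0.5)), (np.float64(29.9), np.float64(0.5)), (np.float64(28.9), np.float64(0.3)), (np.float64(27.9), np.float64(0.0)), (np.float64(26.9), np.float64(-0.1)), (np.float64(25.9), np.float64(-0.2)), (np.float64(24.9), np.float64(-0.1)), (np.float64(24.1), np.float64(0.0)), (np.float64(23.8), np.float64(4.6)), (np.float64(23.6), np.float64(8.1)), (np.float64(23.5), np.float64(11.1)), (np.float64(23.4), np.float64(14.8)), (np.float64(23.3), np.float64(19.0))] clock 20.6333
[(array([215.60509554, 164.4044586 ]), np.int32(314)), (array([155.08653846, 173.65705128]), np.int32(312))] [(array([278.85507246, 170.19565217]), np.int32(138))]
(array([0.61477736, 0.1745663 , 0.03220762]), [np.float64(5.490503981430178e-05), np.float64(5.490503981444003e-05)]) 21.825
blue diff 2.595559523809524 0
```

View pics/side2.png

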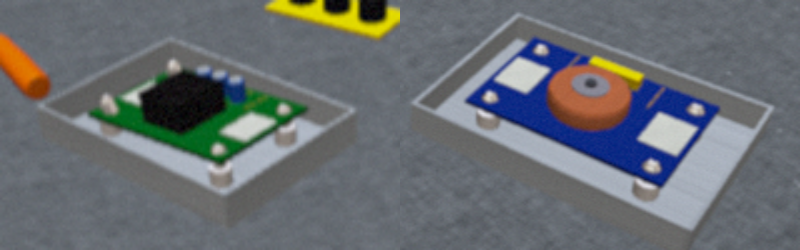

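The first end is home (contact at 23.8 mm because the board is tilted). My 16 N stop ended the near-end press just before the click. I'll repeat it with a higher limit and a faster approach.

```bash
python3 - <<'E'
from station import r;import cv2,pickle
from h import *
x,y=.6142,.1738
r.reach([x,y,.06+.182],[180,0,100.107])
r.servo_line([x,y,.033+.182],speed=.08)
f0=r.sense()["contact_force"][2];log=[]
for z in np.arange(.031,.0165,-.001):
    r.servo_line([x,y,z+.182],speed=.03);s=r.sense();f=s["contact_force"][2]-f0;h=s["tcp_pos"][2]-.182
    log.append((round(float(h*1e3),1),round(float(f),1)))
    if f>30 or (h<.0245 and f>12): break
print(log)
r.servo_line([x,y,.09+.182],speed=.2)
print(r.sense()["clock"])
E
```

```text
[(31.7, 3.6), (31.4, 8.0), (31.1, 9.8), (30.7, 12.8), (30.3, 15.2), (29.7, 16.1), (29.0, 18.2), (25.1, 4.0), (22.4, 1.5), (22.4, 5.2), (22.3, 8.7), (22.3, 13.8)]
27.0333
```

```bash
python3 - <<'E'
from station import r;import cv2,pickle
from h import *
r.reach([.48,.36,.34],[180,0,100.107])
d={n:r.snapshot(n) for n in("side","top")}
f=d["side"]["frame"];cv2.imwrite("pics/side3.png",np.hstack([cv2.resize(f[120:220,180:340,::-1],(400,250)),cv2.resize(f[210:350,330:530,::-1],(400,250))]))
pt=patches(d["top"])[0];ps=patches(d["side"],20)[0];print(pt,ps)
big=max(ps,key=lambda q:q[1])[0];t=max(pt,key=lambda q:q[0][0])[0]
print(tri(ray(d["top"],*t),ray(d["side"],*big)))
d0=pickle.load(open("s0.pkl","rb"));D=cv2.absdiff(d0["side"]["frame"],f)[210:350,330:530];print("blue diff",D.max(),r.sense()["clock"],r.sense()["contact_force"])
E
```

```text
[(array([216.99350649, 165.56493506]), np.int32(308)), (array([155.47352025, 173.7694704 ]), np.int32(321))] [(array([277.48901099, 175.62637363]), np.int32(182))]
(array([0.61358638, 0.17540222, 0.02046868]), [np.float64(0.0021010054637219883), np.float64(0.0021010054637218794)])
blue diff 29 28.0833 [ 0.15367004 -0.85796539 -0.84929166]
```

View pics/side3.png

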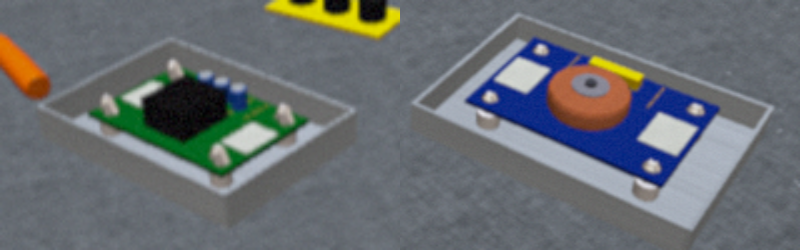

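All four standoff tips now stand proud of the green board, which lies flat. The blue board is unchanged and the hand is clear.

```bash
python3 -c "
from station import r
r.hand_in()"
```

```text
the job is handed in; nothing more can be done
```

The green amplifier board is pressed home on all four standoffs, and I handed the job in with the clock at about 28 s, against the 32 s limit. I pressed with the closed fingertips on its two white patches, one end at a time.

- **Seating:** Both ends clicked, with the force dropping and then rising again on the shoulders. After the second click the fingertips stopped at 22.3 mm at the near end, against 22 mm for a board that is home. I did not touch the far end again after that. The last side view shows all four tips standing equally proud and the board flat.
- **What went wrong:** The first press on the near end stopped at my own 16 N limit just before the click, so I repeated it. That press peaked at about 18 N, above the stated 5 to 10 N; the wrist force limit is 120 N.
- **A check that disagreed:** Triangulating the near patch afterwards gave 20.5 mm, with the two camera rays missing each other by about 4 mm. I relied on the fingertip reading and the picture instead.
- **Blue board:** It is still perched on its standoffs, and its side view shows no visible change from the start.
- **Hand:** It was clear of everything when I handed in.

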